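# Spring open the puzzle box with the mallet

### The job

Pick up the wooden mallet by its upright handle and strike the red pin on top of the blue puzzle box down with it, so that the latch lets go and the yellow door springs open. Then set the mallet down, without dropping it, standing upright on the round cork mat and let go. Open the box with the mallet alone, keeping the gripper off the box, and do not disturb the glass jar.

Things in the scene. Friction and masses are not known exactly. Their poses are not given: they have to be found in the camera images.
- mallet: Wooden pounding mallet, loose, about 220 g, standing on its striking face: a brown round head 50 mm in diameter and 45 mm high (flat underside = striking face) with a pale round handle 24 mm in diameter rising from its middle, top of the handle 128 mm above the face. Origin: centre of the striking face (underside); z runs up along the handle. Starts on the bare ledge (z = 0).
- puzzle_box: Blue plastic box, fixed to the ledge, 130 mm (x) by 190 mm (y) by 110 mm high, with a yellow door in its +x face. Origin: centre of the underside, z up, turned in yaw. Two sprung pins with round heads 28 mm in diameter stand 30 mm proud of its top: the red one, which releases the door, on the axis x = +20, y = -50 mm (top of its head at z = 140 mm when up); a white dummy, which releases nothing, at x = +20, y = +50 mm, equally high.
- red_pin (a joint): How far the red pin is pressed down, m: 0 up, 0.016 fully down at its stop. A spring pushes it back up: about 4 N to start it, 10 N at the stop. The door latch lets go at about 0.009.
- door (a joint): Opening angle of the yellow door, rad: 0 shut (latched), 1.2 wide open. The door is 110 mm wide and 86 mm high, on a vertical hinge at the box's +y side; once unlatched a weak spring swings it out beyond the +x face in under a second, and it stays open.
- cork_mat: Round flat cork mat, fixed on the ledge, 110 mm in diameter, 6 mm thick. Origin: centre of its underside (its top is 6 mm higher).
- jar: Empty closed glass jar with a steel twist cap, loose, 68 mm in diameter, 107 mm high, standing upright. Origin: centre of its underside. Leave it alone. The tallest loose thing on the ledge is another bystander, a steel skewer holder 68 mm in diameter whose skewers reach 167 mm above the ledge; the mallet, mat, jar and holder stand at least 120 mm apart, centre to centre.
Things that resemble listed ones, but are neither listed nor needed, are in the scene too. What is shaped like the mallet but purple is not meant.

How it is judged:
On the way:
1. the mallet strikes the red pin down at least 8 mm (value of joint red_pin above 0.008 m and contact force between mallet and puzzle_box above 2 N), for 0.02 s.
At the end, for the whole second after the job is handed in: The yellow door stands open by more than 0.8 rad, the red pin has sprung back up (within 4 mm), and the mallet stands at rest and released on the cork mat, upright within 10 degrees, its centre within 45 mm of the mat's centre (value of joint door above 0.8 rad and value of joint red_pin below 0.004 m and horizontal distance between mallet and cork_mat below 0.045 m and z of mallet in the frame of cork_mat between 0.003 and 0.01 m and angle between mallet's own z axis and vertical below 0.17 rad and linear speed of mallet below 0.03 m/s); the robot touches nothing.
It fails at once if the gripper or arm touches the puzzle box, its pins or its door (contact force between puzzle_box and the fingers above 1 N or contact force between puzzle_box and the arm above 1 N).
It fails at once if the mallet is dropped (faster than 0.7 m/s within 30 mm of the ledge) (height (world z) of mallet below 0.03 m and linear speed of mallet above 0.7 m/s).
It fails at once if the glass jar is pushed more than 30 mm or tipped (distance of jar from where it was at the start of the episode above 0.03 m or angle between jar's own z axis and vertical above 0.35 rad).
It also fails if it takes over 45 s, if anything falls off the work surface, if the arm or the gripper's body presses on something with over 40 N, if the wrist force passes 120 N, or if a joint passes its speed limit or range.

### The arm

A 7-joint arm with a two-finger parallel gripper is mounted at the origin on the work surface. World frame = base frame: x ahead of the robot, y to its left, z up, the work surface at z = 0. Lengths are in m, angles in rad, forces in N, time in s.
With the tool pointing down it reaches from about 0.35 to 0.9 m from the base axis. Payload 8.1 kg.
Tool frame: the origin (TCP) lies between the finger pads; the fingertips stand 19 mm ahead of it and the grasp point (between the pads) is the TCP; y points along the fingers, x is the direction in which the jaws open and shut, and the axes are right-handed (so a half turn about y gives the same grasp; the last joint's range is limited). The gripper opens to 92 mm and grips with 3 to 60 N. Pads are 19 mm wide; open, the fingers measure 130 mm over their backs; the gripper's body (75 mm by 190 mm) begins 47 mm behind the grasp point.
Start: joints at [1.07, 0.434, 0.025, 1.573, -0.012, 1.134, -0.075], TCP at [0.242, -0.576, 0.246] pointing down, gripper open.
Joint ranges: [-2.62, 2.62], [-0.44, 2.09], [-1.27, 1.32], [0.08, 2.57], [-1.32, 4.46], [0.12, 2], [-2.74, 2.74]. Speed limits (rad/s): [2.22, 2.22, 3.01, 3.01, 3.14, 3.14, 3.14].

### API

Orientations are given as a rotation vector (axis times angle).
In Python, from cell import arm gives the robot as it stands.
- The arm moves only by the tool move_arm, never from a script. Its argument "series" is a list of rows, each an object of numbers: "x", "y", "z": the shift along the tool's x, y, z in cm; "rx", "ry", "rz": the turn, a rotation vector about the tool's x, y, z in rad. In form: [{"x": .., "y": .., "z": .., "rx": .., "ry": .., "rz": ..}, ...]. A call has 1 to 12 rows; each row shifts and turns the pose as measured when the row begins, along the tool's axes as they then stand; what a row does not reach is not made up. A row lasts 1/8 s, in which the tool goes at most 62.5 mm and 10.7 degrees, less where a joint would pass 70% of its speed; a pose out of reach is approached as far as the arm can. A call is refused whole if a number of a shift passes 6.25 or a number of a turn 0.188, either way. A call with a gripper value outside its range is refused whole. "jaw" is the finger opening in cm, from 0 to 9.18, set as the call begins (left out, the last holds). The fingers move at their own pace and stop on an object; "newtons" is the grip in N (left out, the last holds). Time passes only in rows, so rows that do not move let the fingers close. It gives the time, the measured TCP pose, the force and the opening at its end, in the units of the state.
- arm.observe(): the state, without advancing time (a new reading comes with each control period).
- arm.get_image(name): name is "side" or "top" or "wrist"; returns the picture (400x640x3 uint8, blue, green, red); there is no depth.
- arm.camera_params(name): a dict with "K" (3x3 intrinsics, pixels), "k1" (the pictures are not rectified: a ray, as slopes to the right and down, at radius r is drawn at 1 + k1 r^2 times it, then the intrinsics apply), "R" (3x3) and "t" (3): a world point X has camera coordinates R X + t; the wrist camera has in their place "tool_from_camera" (4x4, takes a point from camera to tool coordinates, whose origin is the TCP and whose axes are the tool frame's). Camera axes: x right, y down, z forward; pixel columns grow to the right and rows downward; lengths in m; the calibration is good to about 2 mm. A picture is of the moment at which its call begins: read the wrist's pose just before it. camera_params takes no time and is no camera call.
- arm.sign_off(): hands the job in, once; it reports no verdict.
The state is a dict: "clock": time; "joints": joint angles; "dq": joint speeds; "joint_efforts": joint torques, N m; "position": TCP position; "ee_rot": TCP orientation; "force": force on the tool from outside, world axes, zero at the start; "ft_torque": the same for the moment, N m; "width": opening from 0.0 (shut) to 1.0 (fully open).
Only numpy, scipy, OpenCV 4.12 (cv2) and the standard library are available. Lean on these libraries where they do the work, as an engineer would, in place of code of your own. Each camera call takes 0.05 s, during which the arm holds its last target.

## Working session

There is one attempt and no reset: what is moved stays moved. The work goes in short steps, Python scripts to look and compute and a tool call to move; the robot and the scene stay as the last step left them, time stands still between calls to the robot, and variables do not carry over. Pictures are saved under pics/ and viewed, and the job is handed in when it is done.

Besides the shell and the picture viewer there is one more tool, called after ">>>" as a command line: name --argument value ..., lists and objects as JSON in quotes. move_arm: Moves the arm, as the interface text tells. Its arguments: {"type":"object","properties":{"series":{"type":"array","items":{"type":"object","properties":{"x":{"type":"number"},"y":{"type":"number"},"z":{"type":"number"},"rx":{"type":"number"},"ry":{"type":"number"},"rz":{"type":"number"}}}},"jaw":{"type":"number"},"newtons":{"type":"number"}},"required":["series"]}

```bash
mkdir -p pics; ls
python3 - <<'E'
from cell import arm
import cv2,numpy as np
s=arm.observe();print({k:np.round(v,3).tolist() for k,v in s.items()})
for n in("side","top"):
    cv2.imwrite(f"pics/{n}0.png",arm.get_image(n));p=arm.camera_params(n);print(n,{k:np.round(v,4).tolist() for k,v in p.items()})
print(arm.camera_params("wrist"))
E
```

```text
pics
{'clock': 0.0, 'joints': [1.07, 0.435, 0.025, 1.574, -0.012, 1.134, -0.075], 'dq': [0.0, -0.0, 0.001, -0.001, 0.002, 0.001, 0.001], 'joint_efforts': [-0.001, -66.787, 0.985, -31.447, -0.061, 0.043, 0.0], 'position': [0.242, -0.576, 0.245], 'ee_rot': [-1.371, 0.912, -0.91], 'force': [0.407, 0.211, -0.202], 'ft_torque': [0.009, -0.017, -0.034], 'width': 1.0}
side {'K': [[364.4521, 0.0, 320.3473], [0.0, 364.4521, 199.6541], [0.0, 0.0, 1.0]], 'k1': -0.0619, 'R': [[-0.9961, -0.0868, -0.016], [-0.0397, 0.6023, -0.7973], [0.0788, -0.7935, -0.6034]], 't': [0.5078, 0.0854, 0.7713]}
top {'K': [[369.1638, 0.0, 320.8003], [0.0, 369.1638, 200.6742], [0.0, 0.0, 1.0]], 'k1': -0.0386, 'R': [[0.0056, -1.0, 0.0019], [-0.9975, -0.0057, -0.0702], [0.0702, -0.0015, -0.9975]], 't': [-0.0136, 0.5018, 0.8372]}
{'K': array([[283.44955541,   0.        , 318.04823907],
       [  0.        , 283.44955541, 204.82815176],
       [  0.        ,   0.        ,   1.        ]]), 'k1': -0.04170758265160936, 'tool_from_camera': array([[ 9.99999823e-01, -4.95817934e-04,  3.29828654e-04,
         5.66436513e-04],
       [-4.66035651e-04, -3.06790563e-01,  9.51776935e-01,
        -1.39659442e-01],
       [-3.70719754e-04, -9.51776920e-01, -3.06790740e-01,
         8.22598743e-02],
       [ 0.00000000e+00,  0.00000000e+00,  0.00000000e+00,
         1.00000000e+00]])}
```

View pics/side0.png

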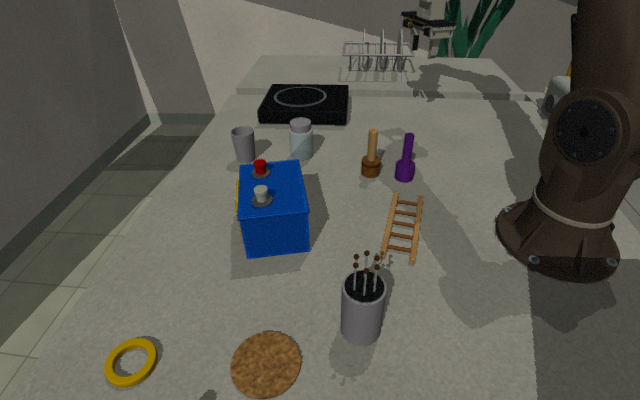

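View pics/top0.png

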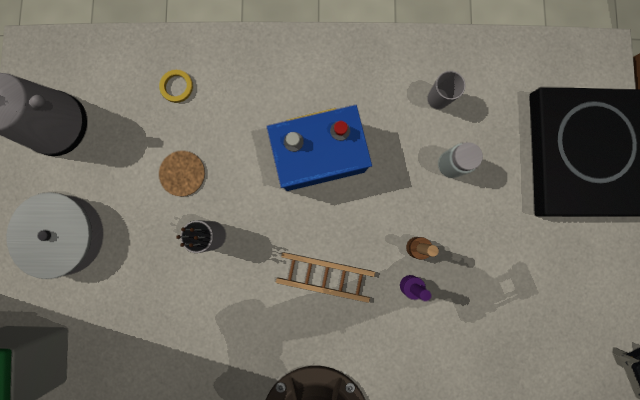

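The top view shows the brown mallet's handle top at about (433,251), the purple one at (425,296), the red pin at (341,129), the white pin at (293,141), the mat at (182,173), the jar cap at (467,156) and the skewer holder at (197,237). The side view shows the handle top at (373,131), the red pin at (260,163) and the mat at (266,364).

```bash
cat > h.py <<'E'
from cell import arm
import cv2,numpy as np
from scipy.spatial.transform import Rotation as Ro
def norm(p,uv):
    K=p['K'];d=np.array([(uv[0]-K[0,2])/K[0,0],(uv[1]-K[1,2])/K[1,1]])
    s=d.copy()
    for _ in range(20): s=d/(1+p['k1']*(s@s))
    return s
def ray(n,uv):
    p=arm.camera_params(n);s=norm(p,uv);R=p['R'];return -R.T@p['t'],R.T@np.r_[s,1]
def onz(n,uv,z):
    o,d=ray(n,uv);return o+d*(z-o[2])/d[2]
def tri(a,b):
    o1,d1=ray("top",a);o2,d2=ray("side",b)
    k=np.linalg.lstsq(np.c_[d1,-d2],o2-o1,rcond=None)[0]
    A=o1+d1*k[0];B=o2+d2*k[1];return (A+B)/2,np.linalg.norm(A-B)
def proj(n,X,T=None):
    p=arm.camera_params(n);X=np.atleast_2d(X)
    if n=="wrist":
        c=(np.linalg.inv(T@p['tool_from_camera'])@np.c_[X,np.ones(len(X))].T).T[:,:3]
    else: c=X@p['R'].T+p['t']
    s=c[:,:2]/c[:,2:];s=s*(1+p['k1']*(s**2).sum(1))[:,None]
    return s@p['K'][:2,:2].T+p['K'][:2,2]
def pose():
    s=arm.observe();T=np.eye(4);T[:3,:3]=Ro.from_rotvec(s['ee_rot']).as_matrix();T[:3,3]=s['position'];return T
E
python3 - <<'E'
from h import *
np.set_printoptions(precision=4,suppress=True)
print('handle',onz("top",(433,251),.128),onz("side",(373,131),.128),tri((433,251),(373,131)))
print('red',onz("top",(341,128),.14),onz("side",(260,162),.14))
print('white',onz("top",(293,140),.14),onz("side",(261,190),.14))
print('mat',onz("top",(182,173),.006),onz("side",(266,364),.006))
print('jar',onz("top",(467,156),.107),onz("side",(301,125),.107))
print('purple',onz("top",(425,296),.128),onz("side",(408,136),.128))
print('holder',onz("top",(197,237),.11))
for c in [(268,125),(357,106),(371,165),(284,188)]: print('boxtop',onz("top",c,.11))
print(pose())
t=cv2.imread('pics/top0.png');s=cv2.imread('pics/side0.png')
a=cv2.resize(t[220:320,370:470],(400,400),interpolation=2);b=cv2.resize(s[110:210,340:440],(400,400),interpolation=2)
cv2.imwrite('pics/z0.png',np.hstack([a,b]))
a=cv2.resize(t[90:190,260:380],(480,400),interpolation=2);b=cv2.resize(s[140:240,220:300],(320,400),interpolation=2)
cv2.imwrite('pics/z1.png',np.hstack([a,b]))
E
```

```text
handle [ 0.3942 -0.2363  0.128 ] [ 0.3957 -0.2316  0.128 ] (array([ 0.3946, -0.2371,  0.1253]), np.float64(0.00131685412117077))
red [ 0.6403 -0.0504  0.14  ] [ 0.6409 -0.0476  0.14  ]
white [0.6151 0.046  0.14  ] [0.6164 0.0536 0.14  ]
mat [0.5666 0.3188 0.006 ] [0.5657 0.3247 0.006 ]
jar [ 0.5917 -0.3181  0.107 ] [ 0.5871 -0.2993  0.107 ]
purple [ 0.3049 -0.2192  0.128 ] [ 0.3112 -0.21    0.128 ]
holder [0.4189 0.2439 0.11  ]
boxtop [0.654  0.1011 0.11  ]
boxtop [ 0.696  -0.0859  0.11  ]
boxtop [ 0.5704 -0.1147  0.11  ]
boxtop [0.5212 0.0657 0.11  ]
[[ 0.3873 -0.0007  0.9219  0.2419]
 [-0.9219  0.0012  0.3873 -0.5758]
 [-0.0014 -1.     -0.0001  0.245 ]
 [ 0.      0.      0.      1.    ]]
```

View pics/z0.png

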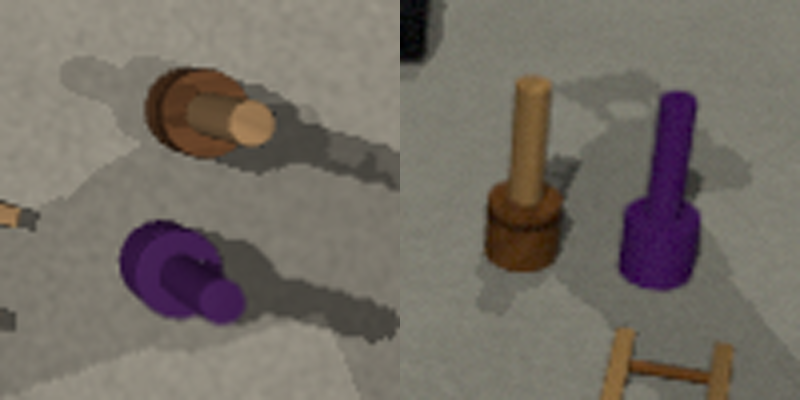

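View pics/z1.png

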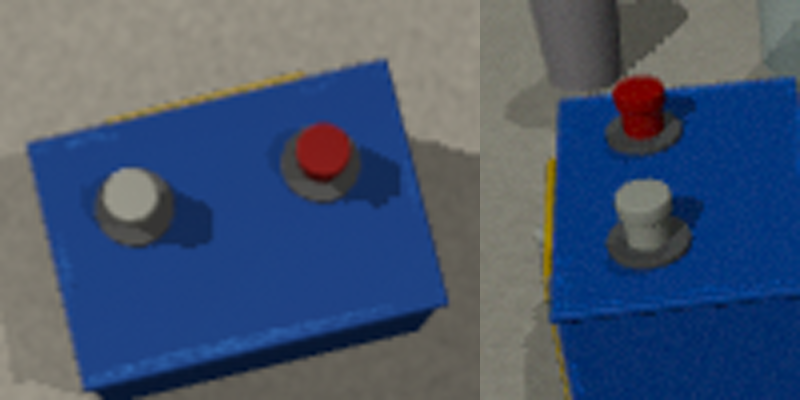

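>>> move_arm --series '[{"x":-3.2,"z":3.4},{"x":-3.2,"z":3.4},{"x":-3.2,"z":3.4},{"x":-3.2,"z":3.4},{"x":-3.2,"z":3.4},{"x":-3.2,"z":3.4},{"x":-3.2,"z":3.4},{"x":-3.2,"z":3.4},{}]' --jaw 6 --newtons 30

```text
invalid input
```

```bash
cat >> h.py <<'E'
np.set_printoptions(precision=4,suppress=True)
def togo(X):
    T=pose();return T[:3,:3].T@(np.array(X)-T[:3,3])*100
E
python3 - <<'E'
from h import *
T=pose();print(T,arm.observe()['clock'],arm.observe()['joints']);im=arm.get_image("wrist")
print(togo((.3945,-.235,.25)))
print(proj("wrist",[(.3945,-.235,.128),(.3945,-.235,.0)],T))
cv2.imwrite('pics/w1.png',im)
E
```

```text
[[ 0.3873 -0.0007  0.9219  0.2419]
 [-0.9219  0.0012  0.3873 -0.5758]
 [-0.0014 -1.     -0.0001  0.245 ]
 [ 0.      0.      0.      1.    ]] 0.1 [ 1.0704  0.4352  0.025   1.574  -0.0116  1.134  -0.0751]
[-25.5194  -0.4605  27.2711]
[[  -9.0853 -127.774 ]
 [  98.7751  -51.9141]]
```

View pics/w1.png

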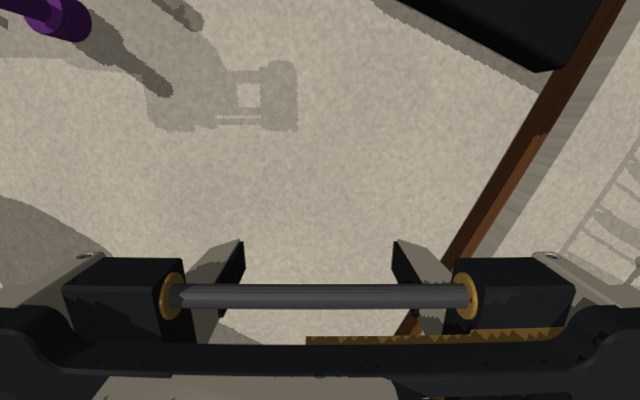

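The wrist picture still shows the start pose because the call was refused. The fingers are open over bare ledge and the purple mallet is at upper left (60,15). I'll resend with every key filled in.

>>> move_arm --series '[{"x":-3.2,"y":0,"z":3.4,"rx":0,"ry":0,"rz":0},{"x":-3.2,"y":0,"z":3.4,"rx":0,"ry":0,"rz":0},{"x":-3.2,"y":0,"z":3.4,"rx":0,"ry":0,"rz":0},{"x":-3.2,"y":0,"z":3.4,"rx":0,"ry":0,"rz":0},{"x":-3.2,"y":0,"z":3.4,"rx":0,"ry":0,"rz":0},{"x":-3.2,"y":0,"z":3.4,"rx":0,"ry":0,"rz":0},{"x":-3.2,"y":0,"z":3.4,"rx":0,"ry":0,"rz":0},{"x":-3.2,"y":0,"z":3.4,"rx":0,"ry":0,"rz":0},{"x":0,"y":0,"z":0,"rx":0,"ry":0,"rz":0}]' --jaw 6 --newtons 30

```text
clock: 1.27
position: [0.3969, -0.2237, 0.2433]
ee_rot: [-1.371, 0.915, -0.909]
force: [0.4, 0.2, 0.3]
width: 0.652
```

Run:
```python
from h import *
T=pose();print(T,arm.observe()['clock'],arm.observe()['joints']);im=arm.get_image("wrist")
print(togo((.3945,-.235,.25)))
print(proj("wrist",[(.3945,-.235,.128),(.3945,-.235,.0)],T))
cv2.imwrite('pics/w2.png',im)
```

```text
[[ 0.3867 -0.0024  0.9222  0.3969]
 [-0.9222  0.0022  0.3867 -0.2237]
 [-0.003  -1.     -0.0014  0.2433]
 [ 0.      0.      0.      1.    ]] 1.275 [ 0.5493  0.175  -0.1758  1.9555  0.0344  1.0171 -0.8158]
[ 0.8081 -0.6808 -0.5048]
[[327.7277 211.3468]
 [324.9502 180.7837]]
```

View pics/w2.png

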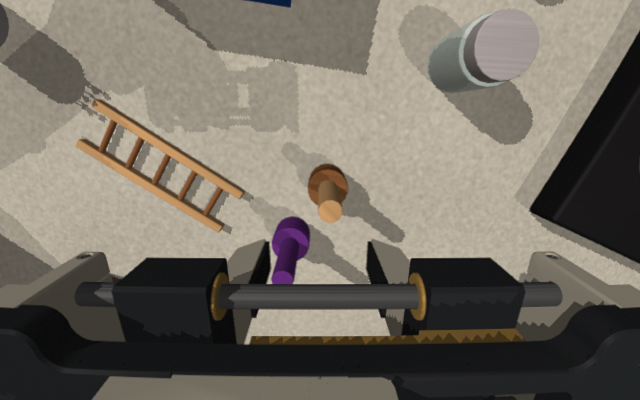

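The wrist view shows the mallet's handle top at (330,211), against (328,211) predicted. I'm centring over it and descending.

>>> move_arm --series '[{"x":0.95,"y":0,"z":-0.5,"rx":0,"ry":0,"rz":0},{"x":0,"y":2,"z":0,"rx":0,"ry":0,"rz":0},{"x":0,"y":2,"z":0,"rx":0,"ry":0,"rz":0},{"x":0,"y":0,"z":0,"rx":0,"ry":0,"rz":0}]'

```text
clock: 1.82
position: [0.3924, -0.2439, 0.2022]
ee_rot: [-1.37, 0.923, -0.919]
force: [-1.3, -0.4, 0.0]
width: 0.654
```

Run:
```python
from h import *
T=pose();print(T,arm.observe()['clock']);im=arm.get_image("wrist")
print(togo((.3945,-.235,.1)))
print(proj("wrist",[(.3945,-.235,.128),(.3945,-.235,.045)],T))
cv2.imwrite('pics/w3.png',im)
```

```text
[[ 0.3761 -0.0037  0.9266  0.3924]
 [-0.9266 -0.0009  0.3761 -0.2439]
 [-0.0006 -1.     -0.0037  0.2022]
 [ 0.      0.      0.      1.    ]] 1.825
[-0.7934 10.3023  0.5229]
[[307.9455 213.9764]
 [310.56   187.7585]]
```

View pics/w3.png

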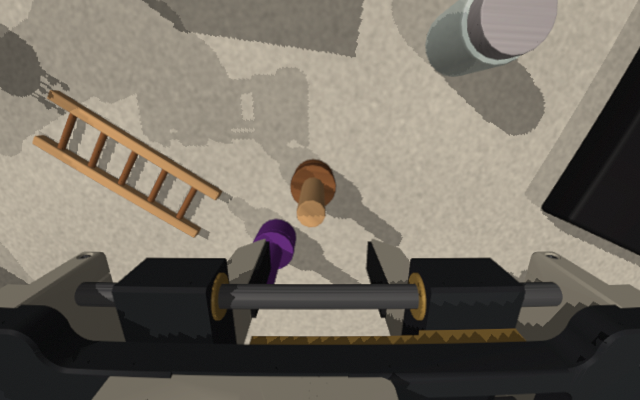

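The handle top is now at (312,213), against (308,214) predicted, and the tool overshot sideways. I'm correcting in smaller steps.

>>> move_arm --series '[{"x":-0.5,"y":0,"z":0.5,"rx":0,"ry":0,"rz":0},{"x":0,"y":0,"z":0,"rx":0,"ry":0,"rz":0},{"x":0,"y":0,"z":0,"rx":0,"ry":0,"rz":0}]'

```text
clock: 2.25
position: [0.3965, -0.2386, 0.2048]
ee_rot: [-1.369, 0.921, -0.924]
force: [0.4, -0.4, 0.9]
width: 0.65
```

Run:
```python
from h import *
T=pose();print(T,arm.observe()['clock']);im=arm.get_image("wrist")
print(togo((.3945,-.235,.1)))
print(proj("wrist",[(.3945,-.235,.128),(.3945,-.235,.045)],T))
cv2.imwrite('pics/w4.png',im)
```

```text
[[ 0.3745 -0.0001  0.9272  0.3965]
 [-0.9272 -0.0029  0.3745 -0.2386]
 [ 0.0027 -1.     -0.0011  0.2048]
 [ 0.      0.      0.      1.    ]] 2.25
[-0.4315 10.4803 -0.0428]
[[312.0038 219.8399]
 [313.3051 192.6854]]
```

View pics/w4.png

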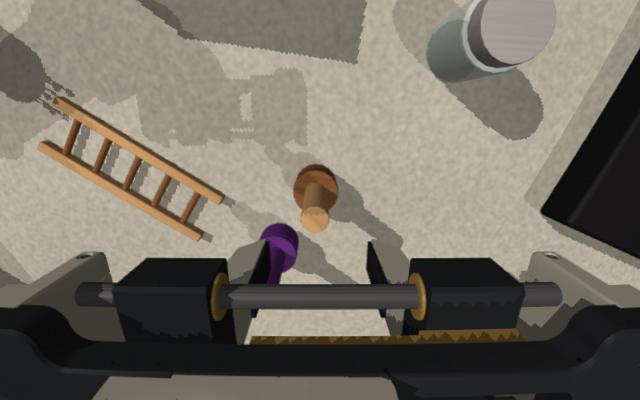

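The handle top is at (315,218), so it is about 2 mm off the jaw centre. I'm descending and closing.

>>> move_arm --series '[{"x":-0.2,"y":1.5,"z":0,"rx":0,"ry":0,"rz":0},{"x":0,"y":1.8,"z":0,"rx":0,"ry":0,"rz":0},{"x":0,"y":1.8,"z":0,"rx":0,"ry":0,"rz":0},{"x":0,"y":1.8,"z":0,"rx":0,"ry":0,"rz":0},{"x":0,"y":1.5,"z":0,"rx":0,"ry":0,"rz":0},{"x":0,"y":1,"z":0,"rx":0,"ry":0,"rz":0},{"x":0,"y":0,"z":0,"rx":0,"ry":0,"rz":0},{"x":0,"y":0,"z":0,"rx":0,"ry":0,"rz":0}]'

```text
clock: 3.3
position: [0.3979, -0.2377, 0.1104]
ee_rot: [-1.369, 0.916, -0.927]
force: [0.1, -0.2, 0.4]
width: 0.653
```

Run:
```python
from h import *
T=pose();print(T,arm.observe()['clock']);im=arm.get_image("wrist")
print(togo((.3945,-.235,.1)))
print(proj("wrist",[(.3945,-.235,.128),(.3945,-.235,.045)],T))
cv2.imwrite('pics/w5.png',im)
```

```text
[[ 0.3757  0.0045  0.9267  0.3979]
 [-0.9267 -0.0053  0.3757 -0.2377]
 [ 0.0066 -1.      0.0021  0.1104]
 [ 0.      0.      0.      1.    ]] 3.3
[-0.3794  1.0377 -0.2109]
[[309.6407 290.0128]
 [311.8801 227.3215]]
```

View pics/w5.png

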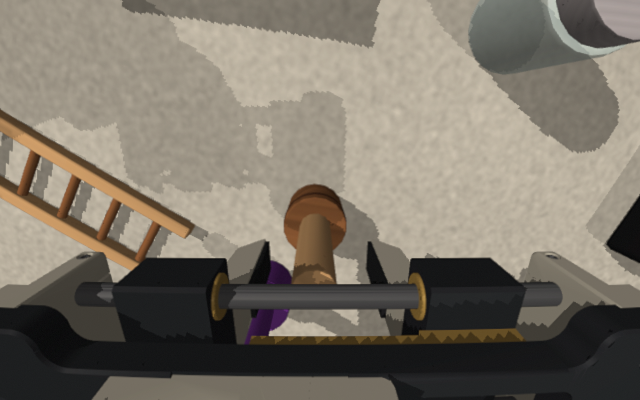

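The handle stands between the fingers, its top near (314,285) with the pads at columns 268 and 370. I'm going down another 1 cm and gripping.

>>> move_arm --series '[{"x":-0.2,"y":0.7,"z":-0.2,"rx":0,"ry":0,"rz":0},{"x":0,"y":0.3,"z":0,"rx":0,"ry":0,"rz":0},{"x":0,"y":0,"z":0,"rx":0,"ry":0,"rz":0}]'

```text
clock: 3.72
position: [0.3955, -0.2368, 0.1005]
ee_rot: [-1.369, 0.914, -0.928]
force: [-0.2, -0.4, 0.5]
width: 0.652
```

>>> move_arm --series '[{"x":0,"y":0,"z":0,"rx":0,"ry":0,"rz":0},{"x":0,"y":0,"z":0,"rx":0,"ry":0,"rz":0},{"x":0,"y":0,"z":0,"rx":0,"ry":0,"rz":0},{"x":0,"y":0,"z":0,"rx":0,"ry":0,"rz":0},{"x":0,"y":0,"z":0,"rx":0,"ry":0,"rz":0},{"x":0,"y":0,"z":0,"rx":0,"ry":0,"rz":0}]' --jaw 0 --newtons 40

```text
clock: 4.47
position: [0.3957, -0.2369, 0.1006]
ee_rot: [-1.369, 0.914, -0.928]
force: [-0.0, -0.0, 0.1]
width: 0.256
```

Run:
```python
from h import *
T=pose();print(T,arm.observe()['clock'],arm.observe()['width']*91.8);im=arm.get_image("wrist")
cv2.imwrite('pics/w6.png',im)
```

```text
[[ 0.3756  0.0061  0.9268  0.3957]
 [-0.9268 -0.0062  0.3756 -0.2369]
 [ 0.008  -1.      0.0034  0.1006]
 [ 0.      0.      0.      1.    ]] 4.475 23.545041652988722
```

View pics/w6.png

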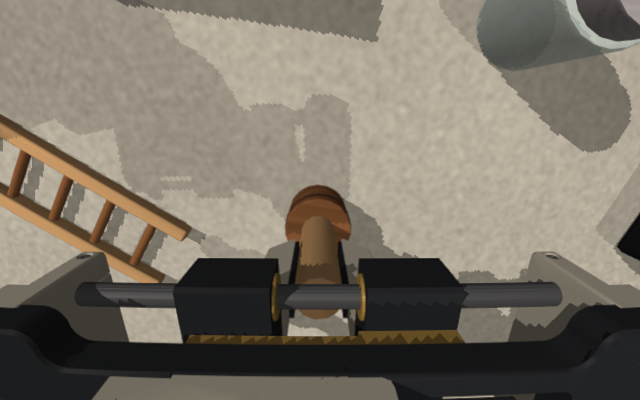

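Gripped: the opening is 23.5 mm and the handle sits between the pads around column 318. Next I lift.

>>> move_arm --series '[{"x":0,"y":-1.5,"z":0,"rx":0,"ry":0,"rz":0},{"x":0,"y":-3,"z":0,"rx":0,"ry":0,"rz":0},{"x":0,"y":-3.5,"z":0,"rx":0,"ry":0,"rz":0},{"x":0,"y":-3.5,"z":0,"rx":0,"ry":0,"rz":0},{"x":0,"y":-3.5,"z":0,"rx":0,"ry":0,"rz":0},{"x":0,"y":-3.5,"z":0,"rx":0,"ry":0,"rz":0},{"x":0,"y":-2,"z":0,"rx":0,"ry":0,"rz":0},{"x":0,"y":0,"z":0,"rx":0,"ry":0,"rz":0}]'

```text
clock: 5.52
position: [0.3919, -0.2344, 0.3097]
ee_rot: [-1.37, 0.92, -0.922]
force: [-0.0, -0.7, -2.2]
width: 0.252
```

Run:
```python
from h import *
T=pose();print(T,arm.observe()['clock'],arm.observe()['joints'])
print(togo((.641,-.049,.30)))
im=np.hstack([arm.get_image("side")[:,150:550],arm.get_image("top")[:,200:600]])
cv2.imwrite('pics/s7.png',im)
```

```text
[[ 0.376  -0.      0.9266  0.3919]
 [-0.9266 -0.0031  0.376  -0.2344]
 [ 0.0029 -1.     -0.0012  0.3097]
 [ 0.      0.      0.      1.    ]] 5.525 [ 0.5677  0.1153 -0.1642  1.852   0.0235  1.1747 -0.7898]
[-7.818   0.9144 30.0501]
```

View pics/s7.png

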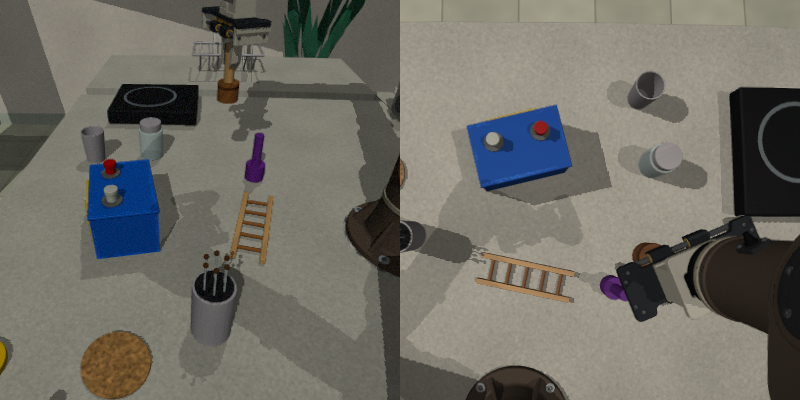

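The mallet is lifted and hangs upright in the side view, head at about (228,92) in the composite. I'm carrying it towards the red pin.

>>> move_arm --series '[{"x":-0.5,"y":0,"z":2,"rx":0,"ry":0,"rz":0},{"x":-1,"y":0,"z":4,"rx":0,"ry":0,"rz":0},{"x":-1,"y":0,"z":4,"rx":0,"ry":0,"rz":0},{"x":-1,"y":0,"z":4,"rx":0,"ry":0,"rz":0},{"x":-1,"y":0,"z":4,"rx":0,"ry":0,"rz":0},{"x":-1,"y":0,"z":4,"rx":0,"ry":0,"rz":0},{"x":-1,"y":0,"z":4,"rx":0,"ry":0,"rz":0},{"x":-0.5,"y":0,"z":2,"rx":0,"ry":0,"rz":0},{"x":0,"y":0,"z":0,"rx":0,"ry":0,"rz":0},{"x":0,"y":0,"z":0,"rx":0,"ry":0,"rz":0}]'

```text
clock: 6.88
position: [0.6239, -0.0597, 0.2863]
ee_rot: [-1.381, 0.947, -0.903]
force: [-0.1, 0.3, -1.9]
width: 0.254
```

Run:
```python
from h import *
T=pose();print(T,arm.observe()['clock'],arm.observe()['joints'])
print(togo((.641,-.049,.30)))
im=np.hstack([arm.get_image("side")[:,150:550],arm.get_image("wrist")[:,120:520]])
cv2.imwrite('pics/s8.png',im)
```

```text
[[ 0.3725 -0.0304  0.9276  0.6239]
 [-0.9279  0.0028  0.3727 -0.0597]
 [-0.0139 -0.9995 -0.0272  0.2863]
 [ 0.      0.      0.      1.    ]] 6.875 [ 0.1875  0.4464 -0.2652  1.4629  0.1138  1.2782 -1.2779]
[-0.3744 -1.4164  1.9528]
```

View pics/s8.png

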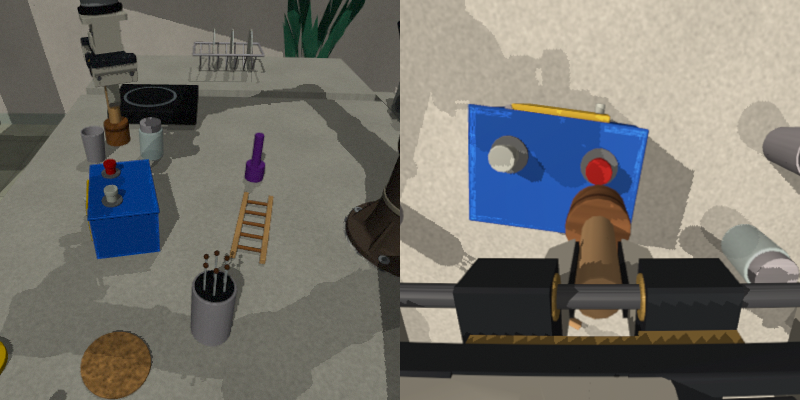

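The wrist view shows the mallet head just short of the red pin, which is at (598,170) in the composite. The tool has tilted 1.7°, so I'm levelling it and finishing the approach.

>>> move_arm --series '[{"x":-0.2,"y":0,"z":1,"rx":0.027,"ry":0,"rz":-0.014},{"x":-0.2,"y":0,"z":0.9,"rx":0,"ry":0,"rz":0},{"x":0,"y":0,"z":0,"rx":0,"ry":0,"rz":0},{"x":0,"y":0,"z":0,"rx":0,"ry":0,"rz":0}]'

```text
clock: 7.48
position: [0.6405, -0.0497, 0.2876]
ee_rot: [-1.364, 0.922, -0.928]
force: [-0.7, 0.1, -2.2]
width: 0.255
```

Run:
```python
from h import *
T=pose();print(T,arm.observe()['clock'])
print(togo((.641,-.049,.24)))
im=np.hstack([arm.get_image("side")[:,150:550],arm.get_image("wrist")[:,120:520]])
cv2.imwrite('pics/s9.png',im)
```

```text
[[ 0.3704  0.0042  0.9289  0.6405]
 [-0.9289 -0.0009  0.3704 -0.0497]
 [ 0.0024 -1.      0.0035  0.2876]
 [ 0.      0.      0.      1.    ]] 7.475
[-0.0599  4.7595  0.0583]
```

View pics/s9.png

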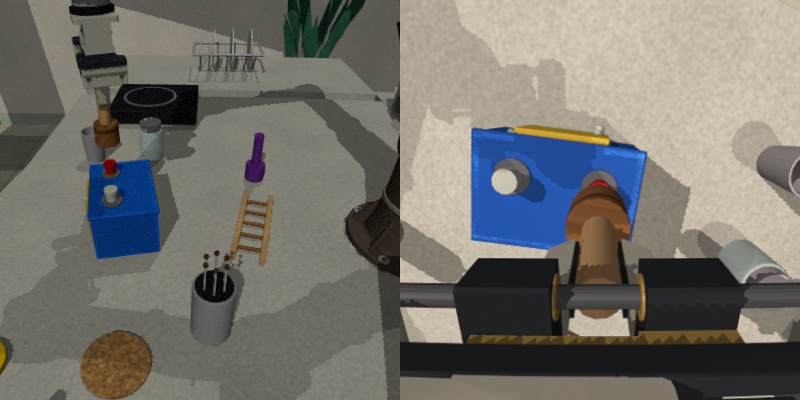

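The head is now over the pin, with only a sliver of red visible at (600,184). The tool is level, so I'm striking down.

>>> move_arm --series '[{"x":0,"y":1,"z":0,"rx":0,"ry":0,"rz":0},{"x":0,"y":1.2,"z":0,"rx":0,"ry":0,"rz":0},{"x":0,"y":1.2,"z":0,"rx":0,"ry":0,"rz":0},{"x":0,"y":1.2,"z":0,"rx":0,"ry":0,"rz":0},{"x":0,"y":0.3,"z":0,"rx":0,"ry":0,"rz":0},{"x":0,"y":0,"z":0,"rx":0,"ry":0,"rz":0}]'

```text
clock: 8.32
position: [0.6407, -0.0501, 0.2352]
ee_rot: [-1.363, 0.922, -0.929]
force: [-1.1, 0.1, 4.7]
width: 0.256
```

Run:
```python
from h import *
T=pose();print(T,arm.observe()['clock'],arm.observe()['force'])
print(togo((.641,-.049,.2285)))
im=np.hstack([arm.get_image("side")[:,150:550],arm.get_image("wrist")[:,120:520]])
cv2.imwrite('pics/s10.png',im)
```

```text
[[ 0.3699  0.0045  0.9291  0.6407]
 [-0.9291 -0.001   0.3699 -0.0501]
 [ 0.0026 -1.      0.0038  0.2352]
 [ 0.      0.      0.      1.    ]] 8.325 [-1.064   0.1377  4.6639]
[-0.0947  0.6745  0.0644]
```

View pics/s10.png

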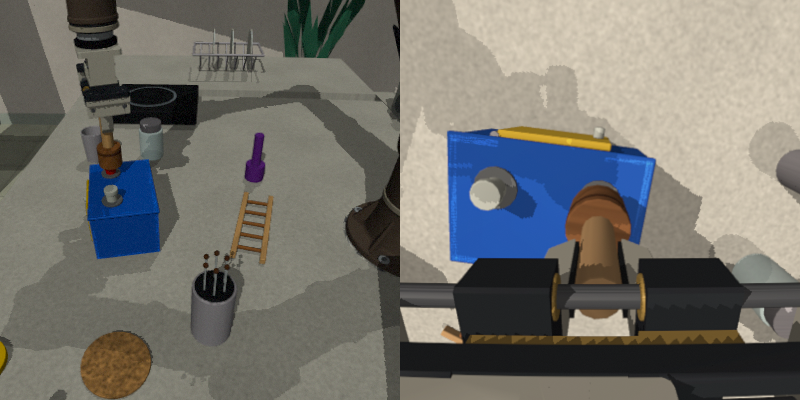

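The mallet face is on the red pin, with about 7 N of upward force and the pin half down. I'm pressing 6 to 7 mm further.

>>> move_arm --series '[{"x":0,"y":0.6,"z":0,"rx":0,"ry":0,"rz":0},{"x":0,"y":0.2,"z":0,"rx":0,"ry":0,"rz":0},{"x":0,"y":0,"z":0,"rx":0,"ry":0,"rz":0}]'

```text
clock: 8.8
position: [0.6408, -0.0501, 0.229]
ee_rot: [-1.363, 0.921, -0.93]
force: [-2.8, 0.2, 6.1]
width: 0.255
```

Run:
```python
from h import *
T=pose();print(T,arm.observe()['clock'],arm.observe()['force'])
im=np.hstack([arm.get_image("side")[:,150:550],arm.get_image("wrist")[:,120:520]])
cv2.imwrite('pics/s11.png',im)
```

```text
[[ 0.3698  0.006   0.9291  0.6408]
 [-0.9291 -0.0012  0.3698 -0.0501]
 [ 0.0033 -1.      0.0051  0.229 ]
 [ 0.      0.      0.      1.    ]] 8.8 [-2.821   0.2057  6.0983]
```

View pics/s11.png

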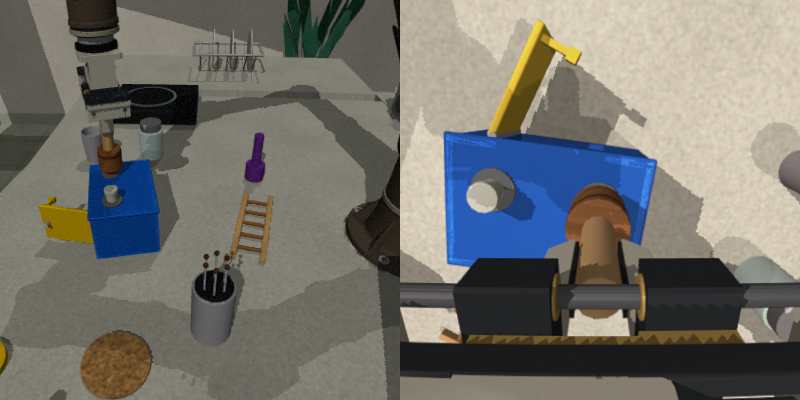

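The door has sprung open (yellow, about (520,75) in the wrist view). I'm lifting straight up.

>>> move_arm --series '[{"x":0,"y":-1,"z":0,"rx":0,"ry":0,"rz":0},{"x":0,"y":-2,"z":0,"rx":0,"ry":0,"rz":0},{"x":0,"y":-2.5,"z":0,"rx":0,"ry":0,"rz":0},{"x":0,"y":-2.5,"z":0,"rx":0,"ry":0,"rz":0},{"x":0,"y":-1,"z":0,"rx":0,"ry":0,"rz":0},{"x":0,"y":0,"z":0,"rx":0,"ry":0,"rz":0}]'

```text
clock: 9.65
position: [0.64, -0.05, 0.3213]
ee_rot: [-1.363, 0.922, -0.929]
force: [0.7, 0.4, -2.9]
width: 0.256
```

Run:
```python
from h import *
T=pose();print(T,arm.observe()['clock'],arm.observe()['force'],arm.observe()['joints'])
print(togo((.566,.321,.30)))
im=np.hstack([arm.get_image("side")[:,150:550],arm.get_image("wrist")[:,120:520]])
cv2.imwrite('pics/s12.png',im)
```

```text
[[ 0.37    0.0045  0.929   0.64  ]
 [-0.929  -0.0009  0.37   -0.05  ]
 [ 0.0025 -1.      0.0038  0.3213]
 [ 0.      0.      0.      1.    ]] 9.65 [ 0.7141  0.3732 -2.8921] [ 0.1681  0.4326 -0.2656  1.3983  0.1151  1.3212 -1.2939]
[-37.2049   2.0618   6.8474]
```

View pics/s12.png

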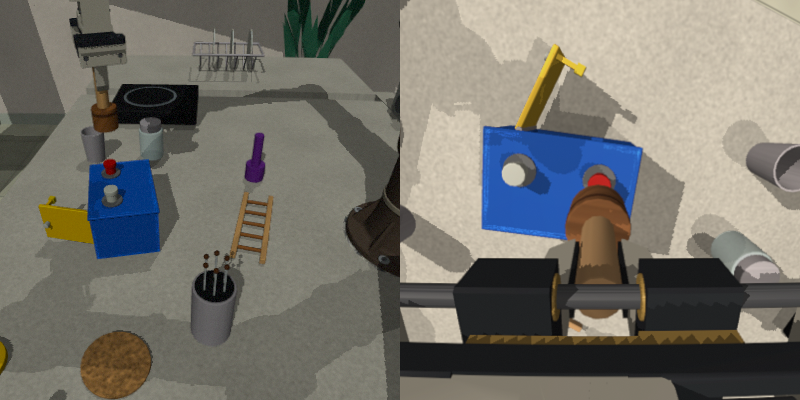

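The red pin is back up and the door stays open. I'm carrying the mallet to the mat.

>>> move_arm --series '[{"x":-2,"y":0,"z":0.3,"rx":0,"ry":0,"rz":0},{"x":-3.5,"y":0,"z":0.6,"rx":0,"ry":0,"rz":0},{"x":-3.5,"y":0,"z":0.6,"rx":0,"ry":0,"rz":0},{"x":-3.5,"y":0,"z":0.6,"rx":0,"ry":0,"rz":0},{"x":-3.5,"y":0,"z":0.6,"rx":0,"ry":0,"rz":0},{"x":-3.5,"y":0,"z":0.6,"rx":0,"ry":0,"rz":0},{"x":-3.5,"y":0,"z":0.6,"rx":0,"ry":0,"rz":0},{"x":-3.5,"y":0,"z":0.6,"rx":0,"ry":0,"rz":0},{"x":-3.5,"y":0,"z":0.6,"rx":0,"ry":0,"rz":0},{"x":-2,"y":0,"z":0.5,"rx":0,"ry":0,"rz":0},{"x":0,"y":0,"z":0,"rx":0,"ry":0,"rz":0},{"x":0,"y":0,"z":0,"rx":0,"ry":0,"rz":0}]'

```text
clock: 11.25
position: [0.5597, 0.2887, 0.3106]
ee_rot: [-1.377, 0.929, -0.911]
force: [0.7, 0.3, -1.9]
width: 0.255
```

```bash
cat > chk.py <<'E'
from h import *
import sys
T=pose();s=arm.observe();print(T,s['clock'],s['force'],s['joints'])
d=T[:3,:3].T@[0,0,-1.];print('level: rx',d[2],'rz',-d[0])
print(togo([float(a) for a in sys.argv[2:5]]))
im=np.hstack([arm.get_image("side")[:,150:550],arm.get_image("wrist")[:,120:520]])
cv2.imwrite(sys.argv[1],im)
E
python3 chk.py pics/s13.png .566 .321 .30
```

```text
[[ 0.3786 -0.0137  0.9254  0.5597]
 [-0.9255 -0.0008  0.3787  0.2887]
 [-0.0045 -0.9999 -0.0129  0.3106]
 [ 0.      0.      0.      1.    ]] 11.25 [ 0.7408  0.3496 -1.8877] [-0.3176  0.4387 -0.3634  1.4268  0.1487  1.3157 -1.8711]
level: rx 0.012947493433996593 rz -0.00447542709358717
[-2.7451  1.0445  1.8206]
```

View pics/s13.png

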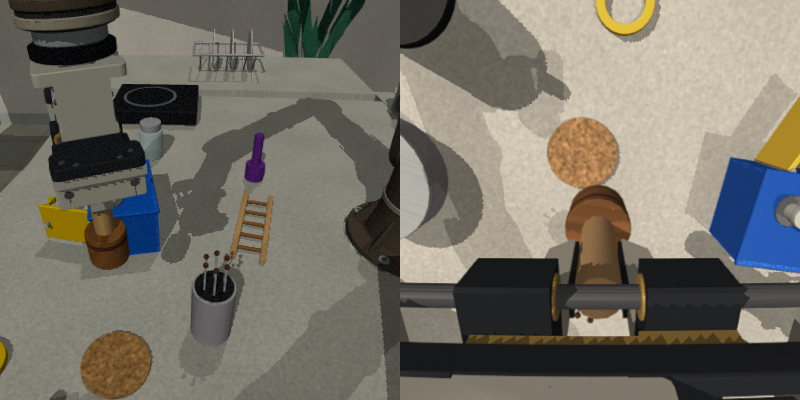

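The mat is at (583,152) in the composite, which is (303,152) in the full wrist picture. I'm cross-checking its position from there.

Run:
```python
from h import *
T=pose();p=arm.camera_params("wrist");M=T@p['tool_from_camera'];s=norm(p,(303,152.5))
d=M[:3,:3]@np.r_[s,1];o=M[:3,3];X=o+d*(.006-o[2])/d[2];print(X)
```

```text
[0.57   0.3186 0.006 ]
```

>>> move_arm --series '[{"x":-1.4,"y":0,"z":0.9,"rx":0.013,"ry":0,"rz":-0.005},{"x":-1.3,"y":0,"z":0.9,"rx":0,"ry":0,"rz":0},{"x":0,"y":0,"z":0,"rx":0,"ry":0,"rz":0},{"x":0,"y":2,"z":0,"rx":0,"ry":0,"rz":0},{"x":0,"y":2.5,"z":0,"rx":0,"ry":0,"rz":0},{"x":0,"y":2.5,"z":0,"rx":0,"ry":0,"rz":0},{"x":0,"y":2,"z":0,"rx":0,"ry":0,"rz":0},{"x":0,"y":1,"z":0,"rx":0,"ry":0,"rz":0},{"x":0,"y":0,"z":0,"rx":0,"ry":0,"rz":0},{"x":0,"y":0,"z":0,"rx":0,"ry":0,"rz":0}]'

```text
clock: 12.6
position: [0.5696, 0.3215, 0.2093]
ee_rot: [-1.364, 0.918, -0.924]
force: [-0.4, 0.6, -2.6]
width: 0.252
```

```bash
python3 chk.py pics/s14.png .566 .321 .11
```

```text
[[ 0.3752  0.0042  0.9269  0.5696]
 [-0.927   0.0004  0.3752  0.3215]
 [ 0.0012 -1.      0.004   0.2093]
 [ 0.      0.      0.      1.    ]] 12.6 [-0.4248  0.6029 -2.6216] [-0.3679  0.5379 -0.3533  1.5217  0.2014  1.1142 -1.95  ]
level: rx -0.004005169281470156 rz 0.0012019404295805503
[-0.1022  9.9297 -0.3865]
```

View pics/s14.png

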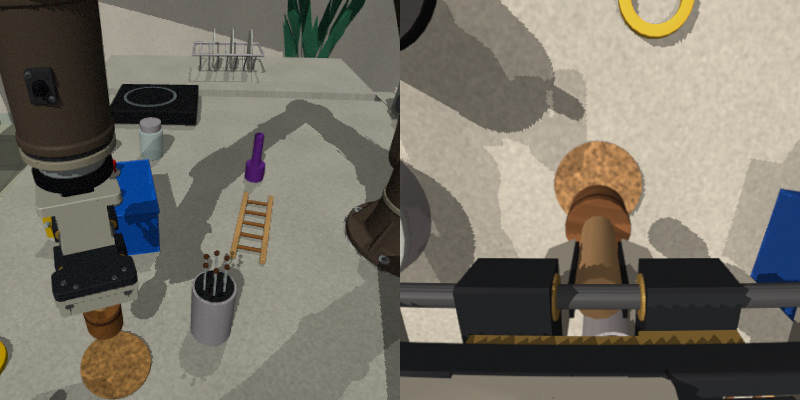

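The mallet is centred over the mat to within about 2 mm of both estimates. I'm lowering it.

>>> move_arm --series '[{"x":0,"y":1.5,"z":0,"rx":0,"ry":0,"rz":0},{"x":0,"y":1.8,"z":0,"rx":0,"ry":0,"rz":0},{"x":0,"y":1.8,"z":0,"rx":0,"ry":0,"rz":0},{"x":0,"y":1.5,"z":0,"rx":0,"ry":0,"rz":0},{"x":0,"y":1.2,"z":0,"rx":0,"ry":0,"rz":0},{"x":0,"y":0.5,"z":0,"rx":0,"ry":0,"rz":0},{"x":0,"y":0,"z":0,"rx":0,"ry":0,"rz":0},{"x":0,"y":0,"z":0,"rx":0,"ry":0,"rz":0}]'

```text
clock: 13.7
position: [0.5699, 0.3216, 0.1203]
ee_rot: [-1.364, 0.918, -0.924]
force: [-0.6, 0.4, -1.6]
width: 0.254
```

```bash
python3 chk.py pics/s15.png .566 .321 .107
```

```text
[[ 0.3753  0.0042  0.9269  0.5699]
 [-0.9269  0.0005  0.3753  0.3216]
 [ 0.0012 -1.      0.004   0.1203]
 [ 0.      0.      0.      1.    ]] 13.7 [-0.6248  0.4237 -1.6062] [-0.3793  0.6229 -0.3349  1.613   0.2419  0.943  -1.9841]
level: rx -0.0040403741575060215 rz 0.0011501037679008674
[-0.0964  1.3308 -0.3918]
```

View pics/s15.png

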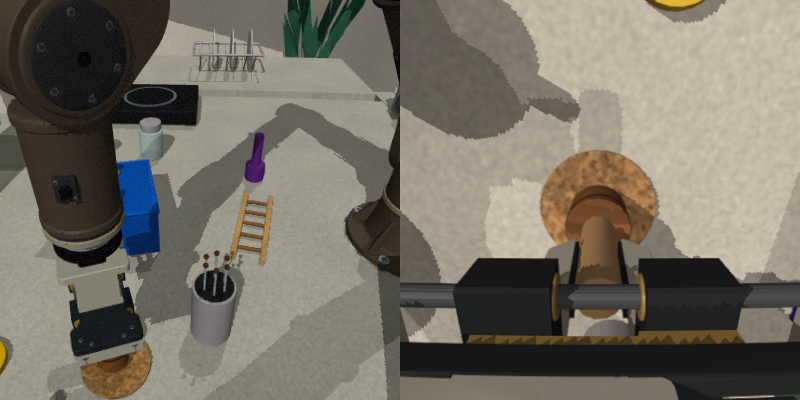

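The head is over the mat, roughly 13 mm above it. I'm lowering slowly to contact.

>>> move_arm --series '[{"x":0,"y":0.6,"z":0,"rx":0,"ry":0,"rz":0},{"x":0,"y":0.4,"z":0,"rx":0,"ry":0,"rz":0},{"x":0,"y":0.2,"z":0,"rx":0,"ry":0,"rz":0},{"x":0,"y":0,"z":0,"rx":0,"ry":0,"rz":0}]'

```text
clock: 14.3
position: [0.5703, 0.3217, 0.1082]
ee_rot: [-1.363, 0.918, -0.924]
force: [0.6, -0.1, -2.4]
width: 0.258
```

>>> move_arm --series '[{"x":0,"y":0.15,"z":0,"rx":0,"ry":0,"rz":0},{"x":0,"y":0,"z":0,"rx":0,"ry":0,"rz":0}]'

```text
clock: 14.55
position: [0.5705, 0.3218, 0.1068]
ee_rot: [-1.363, 0.918, -0.924]
force: [-0.6, 0.6, -1.5]
width: 0.254
```

>>> move_arm --series '[{"x":0,"y":0.15,"z":0,"rx":0,"ry":0,"rz":0},{"x":0,"y":0,"z":0,"rx":0,"ry":0,"rz":0}]'

```text
clock: 14.8
position: [0.5709, 0.3223, 0.1069]
ee_rot: [-1.361, 0.917, -0.925]
force: [0.2, 0.1, -2.5]
width: 0.254
```

>>> move_arm --series '[{"x":0,"y":0.2,"z":0,"rx":0,"ry":0,"rz":0},{"x":0,"y":0,"z":0,"rx":0,"ry":0,"rz":0}]'

```text
clock: 15.05
position: [0.5715, 0.3229, 0.1068]
ee_rot: [-1.359, 0.916, -0.925]
force: [0.5, -0.3, -2.8]
width: 0.257
```

```bash
python3 chk.py pics/s16.png .566 .321 .107; python3 -c "
from h import *
for i in range(4):
  arm.get_image('side');print(arm.observe()['force'],arm.observe()['position'])"
```

```text
[[ 0.3752  0.0091  0.9269  0.5715]
 [-0.9269  0.0031  0.3752  0.3229]
 [ 0.0006 -1.      0.0096  0.1068]
 [ 0.      0.      0.      1.    ]] 15.05 [ 0.5144 -0.336  -2.8045] [-0.383   0.6374 -0.3303  1.6242  0.2504  0.9124 -1.9915]
level: rx -0.009567247048965943 rz 0.0005552538179451894
[-0.0324 -0.023  -0.5754]
[-0.2946  0.1225  2.9723] [0.5717 0.3231 0.1067]
[-1.1237 -0.3549  2.5871] [0.5717 0.323  0.1067]
[-0.0179 -0.682   2.6349] [0.5717 0.3231 0.1067]
[ 0.2787 -0.1593  3.6406] [0.5717 0.3231 0.1067]
```

View pics/s16.png

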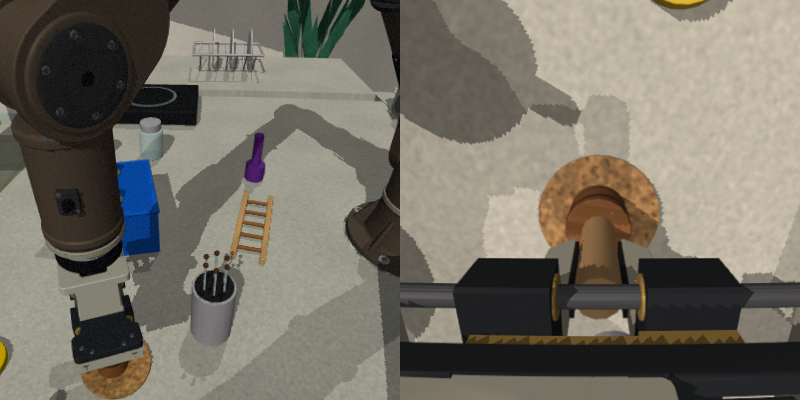

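The mallet is resting on the mat: force has turned to +3 N and height has stopped at 0.1067. I'm releasing gently and retreating straight up.

>>> move_arm --series '[{"x":0,"y":0,"z":0,"rx":0,"ry":0,"rz":0},{"x":0,"y":0,"z":0,"rx":0,"ry":0,"rz":0},{"x":0,"y":0,"z":0,"rx":0,"ry":0,"rz":0},{"x":0,"y":0,"z":0,"rx":0,"ry":0,"rz":0},{"x":0,"y":0,"z":0,"rx":0,"ry":0,"rz":0}]' --jaw 5.5

```text
clock: 15.98
position: [0.5714, 0.3228, 0.1058]
ee_rot: [-1.36, 0.916, -0.925]
force: [-0.0, -0.3, 0.4]
width: 0.599
```

```bash
python3 chk.py pics/s17.png .566 .321 .107
```

```text
[[ 0.3752  0.0082  0.9269  0.5714]
 [-0.9269  0.0029  0.3752  0.3228]
 [ 0.0004 -1.      0.0087  0.1058]
 [ 0.      0.      0.      1.    ]] 15.975 [-0.031  -0.2521  0.4495] [-0.383   0.6388 -0.3302  1.6245  0.2505  0.9116 -1.9915]
level: rx -0.008698739209908823 rz 0.0003968673257817579
[-0.0317 -0.1234 -0.5633]
```

View pics/s17.png

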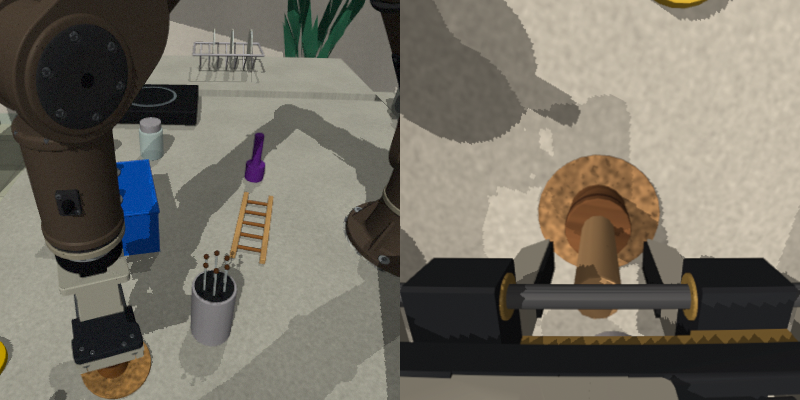

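The jaws are clear on both sides of the standing handle. Next I go straight up.

>>> move_arm --series '[{"x":0,"y":-1,"z":0,"rx":-0.009,"ry":0,"rz":0},{"x":0,"y":-1.8,"z":0,"rx":0,"ry":0,"rz":0},{"x":0,"y":-2,"z":0,"rx":0,"ry":0,"rz":0},{"x":0,"y":-2.5,"z":0,"rx":0,"ry":0,"rz":0},{"x":0,"y":-3,"z":0,"rx":0,"ry":0,"rz":0},{"x":0,"y":-3,"z":0,"rx":0,"ry":0,"rz":0},{"x":0,"y":-3,"z":0,"rx":0,"ry":0,"rz":0},{"x":0,"y":0,"z":0,"rx":0,"ry":0,"rz":0},{"x":0,"y":0,"z":0,"rx":0,"ry":0,"rz":0}]'

```text
clock: 17.2
position: [0.5717, 0.3239, 0.285]
ee_rot: [-1.36, 0.918, -0.922]
force: [-0.1, 0.5, 0.4]
width: 0.6
```

```bash
python3 chk.py pics/s18.png .566 .321 .107; python3 -c "
from h import *
a=arm.get_image('top');cv2.imwrite('pics/t18.png',a)"
```

```text
[[ 0.3758  0.0059  0.9267  0.5717]
 [-0.9267  0.0045  0.3758  0.3239]
 [-0.002  -1.      0.0072  0.285 ]
 [ 0.      0.      0.      1.    ]] 17.2 [-0.085   0.4999  0.3833] [-0.3662  0.4878 -0.3613  1.4122  0.1749  1.2656 -1.9256]
level: rx -0.007203946433105013 rz -0.001966446466917182
[ 0.0937 17.799  -0.7667]
```

View pics/s18.png

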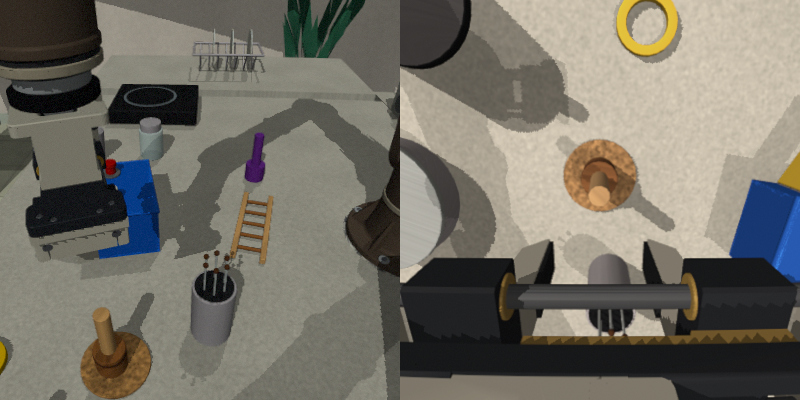

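View pics/t18.png

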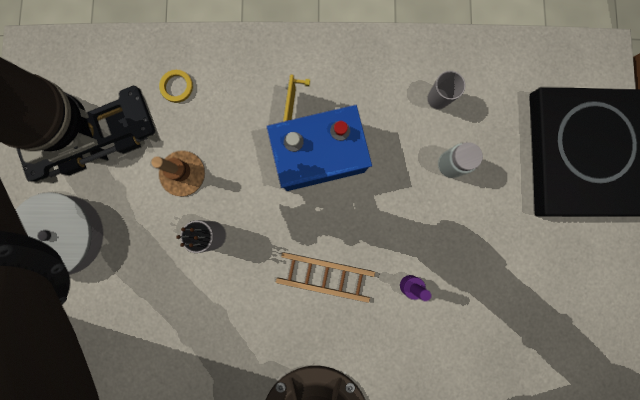

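The side and top views show the mallet standing upright near the centre of the mat, with its base at about (183,172) in the top view. The door is open by about 70°, the red pin is up, the jar is still at (463,158), and the gripper is clear. I'm handing in.

```bash
python3 -c "
from h import *
print(arm.sign_off())"
```

```text
the job is handed in; nothing more can be done
None
```

The job is done and handed in at about 17.4 s; `sign_off` gave no verdict. I gripped the brown mallet by its handle and pressed the red pin down with it until the door sprang open. I then lowered the mallet onto the cork mat, released it and backed straight up.

- **Strike:** the upward force on the mallet rose to about 8 N, which I estimate as 11–12 mm of pin travel. The pin depth itself was not measured directly.
- **Door and pin:** the last pictures show the door open by roughly 70° (about 1.2 rad) and the red pin back up.
- **Mallet:** it stands upright, released within about 5 mm of the mat's centre.
- **Jar and gripper:** the jar is where it started. The gripper is about 18 cm above where it released the mallet, with no contact force. I saw no gripper contact with the box.

**Problems:**
- The first move call was refused and had to be resent.
- The tool overshot by about 1 cm above the mallet, and I corrected it before gripping.
- As the mallet reached the mat, the force reading lagged: the height had already stopped while the force still read as hanging. It turned to about +3 N one reading later, before I released.

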